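Shut a row of tube lids with one fingertip stroke

ROBOT

A 7-joint arm with a two-finger parallel gripper is mounted at the origin on the work surface. World frame = base frame: x ahead of the robot, y to its left, z up, the work surface at z = 0. Lengths are in m, angles in rad, forces in N, time in s.
With the tool pointing down it reaches from about 0.425 to 0.925 m from the base axis. Payload 6.8 kg.
Tool frame: the origin (TCP) lies between the finger pads; the fingertips stand r.tcp_to_tips ahead of it and the grasp point (between the pads) lies 3 mm ahead of it (r.tcp_to_tips is the distance from the TCP to the fingertips, in m); z points along the fingers, y is the line along which they close (so a half turn about z gives the same grasp; the last joint's range is limited). The gripper opens to 85 mm and grips with 20 to 120 N. Pads are 22 mm wide; open, the fingers measure 114 mm over their backs; the gripper's body (76 mm by 85 mm) begins 54 mm behind the grasp point. The pads swing forward as they close: fully open they stand 13 mm farther back than shut.
Start: joints at [1.19, 0.477, 0.022, 1.555, -0.011, 1.109, -0.083], TCP at [0.182, -0.65, 0.253] pointing down, gripper open.
Joint ranges: [-2.96, 2.96], [-0.34, 2.1], [-1.41, 1.46], [0.24, 2.44], [-1.37, 4.51], [0.17, 1.92], [-2.96, 2.96]. Speed limits (rad/s): [2.39, 2.39, 3.14, 3.14, 3.14, 3.14, 3.14].

INTERFACE

Orientations are given as a rotation vector (axis times angle).
In Python, from bench import r gives the robot as it stands. The module is installed in compiled form; this text tells all that it offers.
- The arm moves only by the tool step_arm, never from a script. Its argument "moves" is a list of rows, each an object of numbers: "rx", "ry", "rz": the turn, a rotation vector about the tool's x, y, z in degrees; "dx", "dy", "dz": the shift along the tool's x, y, z in mm; "gripper": the opening, from -1 (shut) to 1 (fully open). In form: [{"rx": .., "ry": .., "rz": .., "dx": .., "dy": .., "dz": .., "gripper": ..}, ...]. A call has 1 to 20 rows; each row shifts and turns the commanded pose from where the row before left it, along the tool's axes as they then stand; what a row does not reach is not made up. A row lasts 1/8 s, in which the tool goes at most 62.5 mm and 10.7 degrees, less where a joint would pass 70% of its speed; a pose out of reach is approached as far as the arm can. A call is refused whole if a number of a shift passes 62.5 or a number of a turn 10.7, either way. A call with a gripper value outside its range is refused whole. The fingers move at their own pace and stop on an object; "grip_force" is the grip in N (left out, the last holds). Time passes only in rows, so rows that do not move let the fingers close. It gives the time, the measured TCP pose, the force, the opening and the grip force at its end, in the units of the state.
- r.get_obs(): the state, without advancing time (a new reading comes with each control period).
- r.grab_frame(name): name is "scene" or "top"; returns the picture (480x640x3 uint8, blue, green, red); there is no depth.
- r.camera_info(name): a dict with "mtx" (3x3 intrinsics, pixels), "rvec" (rotation vector, rad) and "tvec" (3), from world to camera coordinates, as OpenCV has them. Camera axes: x right, y down, z forward; pixel columns grow to the right and rows downward; lengths in m; the calibration is good to about 2 mm. A picture is of the moment at which its call begins. camera_info takes no time and is no camera call.
- r.hand_in(): hands the job in; it is judged then, once.
The state is a dict: "clock": time; "joints": joint angles; "qvel": joint speeds; "tau": joint torques, N m; "tcp_pos": TCP position; "orientation": TCP orientation; "contact_force": force on the tool from outside, world axes, zero at the start; "moment": the same for the moment, N m; "grip_width": finger opening in m; "gripper_force": force on a finger pad.
Only numpy, scipy, OpenCV 4.12 (cv2) and the standard library are available. Lean on these libraries where they do the work, as an engineer would, in place of code of your own. Each camera call takes 0.05 s, during which the arm holds its last target. There are 200 camera calls.

TASK

The five tubes in the near row of the clear rack still have their hinged lids standing open. Run a fingertip lightly along that row, starting at the left end on the hinge side, so that each lid in turn folds over its tube and lies shut flush on the rim. Do not lift, tip or shove the rack, and leave everything else on the bench alone.

Things in the scene. Friction and masses are not known exactly. Their poses are not given: they have to be found in the camera images.
- rack: Clear acrylic rack, 90 x 182 mm, 52 mm high, loose on the bench, about 0.55 kg. Origin: centre of its underside; z up, y along its two rows of five holes (30 mm apart), to the robot's left. The open tubes are in the row at its x = -19 mm (nearer the robot); the row at x = +19 mm has two shut tubes and three empty holes. Tubes: 5 ml, 17 mm across, held snugly, rims 64 mm above the bench.
- tube1 (a point): Open tube 1 counted from the robot's left (left end of the row), rack y = +60 mm: centre of the top face of its lid when shut, 68 mm above the bench, fixed in the rack. Shut lid: a 19 mm disc, 4 mm thick, on the rim; hinge at rim height 11.5 mm to the rack's +y side of the tube's centre, lift tab ending 12.5 mm to its -y side. An open lid stands on the hinge as a flap, up to 28 mm above the rim.
- tube2 (a point): Open tube 2 counted from the robot's left, rack y = +30 mm: centre of the top face of its lid when shut, 68 mm above the bench, fixed in the rack. Same lid as tube 1.
- tube3 (a point): Open tube 3 counted from the robot's left, rack y = +0 mm: centre of the top face of its lid when shut, 68 mm above the bench, fixed in the rack. Same lid as tube 1.
- tube4 (a point): Open tube 4 counted from the robot's left, rack y = -30 mm: centre of the top face of its lid when shut, 68 mm above the bench, fixed in the rack. Same lid as tube 1.
- tube5 (a point): Open tube 5 counted from the robot's left (right end of the row), rack y = -60 mm: centre of the top face of its lid when shut, 68 mm above the bench, fixed in the rack. Same lid as tube 1.
- lid1 (a joint): Lid of tube 1: hinge angle in rad, 0 = shut flush on the rim, 1.57 = upright, growing as it opens towards the rack's +y side; stop at 2.0. The hinge is a little stiff: the lid stays at whatever angle it is left, moves with about 0.2 N at its free edge (1 N close to the hinge), needs no snapping force; pressed when shut it gives springily, 1 mm for about 4 N, up to 3 mm.
- lid2 (a joint): Lid of tube 2: hinge angle in rad, 0 = shut flush on the rim, 1.57 = upright, growing as it opens towards the rack's +y side; stop at 2.0. Behaves as lid 1.
- lid3 (a joint): Lid of tube 3: hinge angle in rad, 0 = shut flush on the rim, 1.57 = upright, growing as it opens towards the rack's +y side; stop at 2.0. Behaves as lid 1.
- lid4 (a joint): Lid of tube 4: hinge angle in rad, 0 = shut flush on the rim, 1.57 = upright, growing as it opens towards the rack's +y side; stop at 2.0. Behaves as lid 1.
- lid5 (a joint): Lid of tube 5: hinge angle in rad, 0 = shut flush on the rim, 1.57 = upright, growing as it opens towards the rack's +y side; stop at 2.0. Behaves as lid 1.
- conical1: Bystander: conical tube with yellow cap, 119 mm tall, 22 mm across the cap, loose in a clear two-hole stand behind the rack, seen from the robot. Origin at its tip.
- conical2: Bystander: the second such conical tube, in the same stand.
- reagent: Bystander: amber glass jar with black cap, 54 mm across, 95 mm tall, behind the rack. Origin under its centre.
- weight: Bystander: brass weight with a knob top, 25 mm across, 35 mm tall, on the robot's side of the rack. Origin under its centre.
- boat: Bystander: glass weighing boat, an open dish 46 x 76 mm, 17 mm tall, on the robot's side of the rack. Origin under its centre.
- forceps: Bystander: steel forceps lying flat, 125 mm long, 6 mm high, just in front of the rack. Origin under its centre.
Mind the look-alikes: they are no part of the job. What is shaped like the rack but pink is not meant.

How it is judged:
On the way, in this order (a step that is already met when the one before it is completed fails the run):
1. lid 1 has been folded over its tube (below 0.6 rad), lids being taken in order from the left (value of joint lid1 below 0.6 rad), for 0.04 s.
2. lid 2 has been folded over its tube (below 0.6 rad), lids being taken in order from the left (value of joint lid2 below 0.6 rad), for 0.04 s.
3. lid 3 has been folded over its tube (below 0.6 rad), lids being taken in order from the left (value of joint lid3 below 0.6 rad), for 0.04 s.
4. lid 4 has been folded over its tube (below 0.6 rad), lids being taken in order from the left (value of joint lid4 below 0.6 rad), for 0.04 s.
5. lid 5 has been folded over its tube (below 0.6 rad), lids being taken in order from the left (value of joint lid5 below 0.6 rad), for 0.04 s.
At the end, for the whole second after the job is handed in: all five lids are shut (each within 0.14 rad of its stop, under 3.5 mm at its free edge), and the rack stands level and at rest within 20 mm of where it was (value of joint each of lid1, lid2, lid3, lid4, lid5 below 0.14 rad and distance of rack from where it was at the start of the episode below 0.02 m and angle between rack's own z axis and vertical below 0.05 rad and linear speed of rack below 0.01 m/s); the robot touches nothing.
It fails at once if the rack or its tubes are lifted (over 10 mm) or tipped (over 0.12 rad) (height (world z) of rack above 0.01 m or angle between rack's own z axis and vertical above 0.12 rad).
It fails at once if the rack is shoved more than 20 mm (distance of rack from where it was at the start of the episode above 0.02 m).
It fails at once if the fingers press on the rack, tubes or lids with more than 25 N (contact force between the fingers and rack above 25 N).
It fails at once if a bystander is moved more than 15 mm (distance of any of conical1, conical2, reagent, weight, boat, forceps from where it was at the start of the episode above 0.015 m).
It also fails if it takes over 38 s, if anything falls off the work surface, if the arm or the gripper's body presses on something with over 40 N, if the wrist force passes 120 N, or if a joint passes its speed limit or range.

## Working session

There is one attempt and no reset: what is moved stays moved. The work goes in short steps, Python scripts to look and compute and a tool call to move; the robot and the scene stay as the last step left them, time stands still between calls to the robot, and variables do not carry over. Pictures are saved under pics/ and viewed, at most 10 in all, crops included, and the job is handed in when it is done.

Besides the shell and the picture viewer there is one more tool, called after "Request:" as a command line: name --argument value ..., lists and objects as JSON in quotes. step_arm: Moves the arm, as the interface text tells. Its arguments: {"type":"object","properties":{"moves":{"type":"array","items":{"type":"object","properties":{"rx":{"type":"number"},"ry":{"type":"number"},"rz":{"type":"number"},"dx":{"type":"number"},"dy":{"type":"number"},"dz":{"type":"number"},"gripper":{"type":"number"}}}},"grip_force":{"type":"number"}},"required":["moves"]}

```bash
mkdir -p pics
python3 - <<'E'
from bench import r
import cv2
for n in("scene","top"):
    cv2.imwrite(f"pics/{n}0.png",r.grab_frame(n)); print(n,r.camera_info(n))
print(r.get_obs(), r.tcp_to_tips)
E
```

```text
scene {'mtx': array([[531.82906124,   0.        , 324.56982941],
       [  0.        , 531.82906124, 243.99981774],
       [  0.        ,   0.        ,   1.        ]]), 'rvec': array([ 2.31378209,  0.60133573, -0.22799467]), 'tvec': array([-0.42456271, -0.05770549,  1.11307335])}
top {'mtx': array([[475.49056653,   0.        , 314.72180869],
       [  0.        , 475.49056653, 244.6474479 ],
       [  0.        ,   0.        ,   1.        ]]), 'rvec': array([ 2.18450413, -2.1826537 ,  0.06935754]), 'tvec': array([0.07398246, 0.45601863, 0.97054534])}
{'clock': 0.1, 'joints': array([ 1.18991434,  0.47773086,  0.02236881,  1.55635796, -0.01148272,
        1.10932729, -0.08314521]), 'qvel': array([ 0.00014363, -0.00146922, -0.00053329, -0.00127617,  0.00052282,
        0.00155402,  0.00018004]), 'tau': array([ 4.08487118e-03, -5.97759712e+01,  1.61299881e+00, -2.81955063e+01,
        1.26615641e-02,  5.00901660e-03, -7.17640688e-06]), 'tcp_pos': array([ 0.18168642, -0.64955953,  0.25241216]), 'orientation': array([-3.11078930e+00, -4.26869679e-01,  5.96039795e-04]), 'contact_force': array([-0.03540133,  0.42334766,  0.20760244]), 'moment': array([ 0.01008822, -0.00583405, -0.01273009]), 'gripper_force': 0.0, 'grip_width': 0.08534595879406015} 0.022
```

View pics/scene0.png

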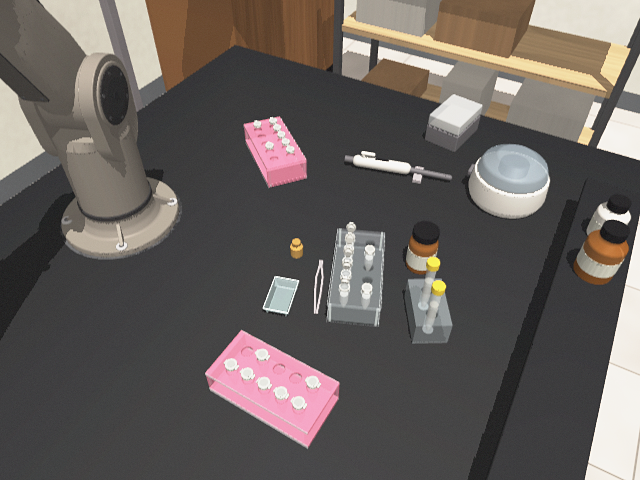

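View pics/top0.png

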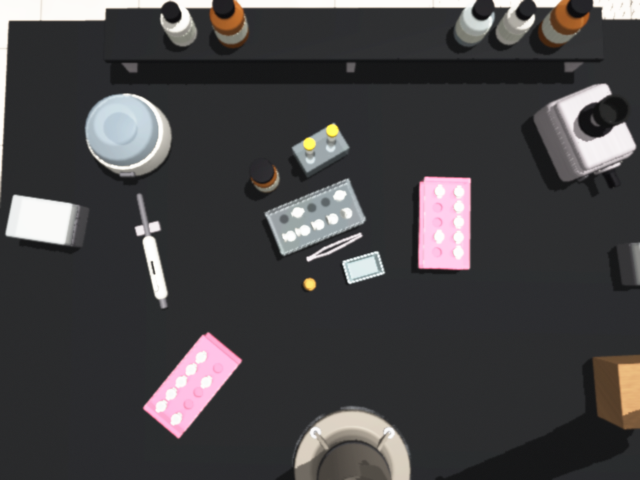

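The clear rack is at about (357,277) in scene and (315,217) in top. Its near row of open tubes runs from (288,236) to (348,213) in top. The pink racks are elsewhere. I'll zoom in on the clear rack.

```bash
cat > h.py <<'E'
import numpy as np,cv2
from bench import r
def ray(n,uv):
    c=r.camera_info(n);R=cv2.Rodrigues(c["rvec"])[0];t=c["tvec"]
    p=cv2.undistortPoints(np.array([[uv]],float),c["mtx"],None)[0,0]
    return -R.T@t, R.T@np.array([p[0],p[1],1])
def onz(n,uv,z):
    o,d=ray(n,uv);return o+d*(z-o[2])/d[2]
def proj(n,P):
    c=r.camera_info(n);return cv2.projectPoints(np.array(P,float).reshape(-1,1,3),c["rvec"],c["tvec"],c["mtx"],None)[0][:,0]
E
python3 - <<'E'
import cv2,numpy as np
from h import *
t=cv2.imread("pics/top0.png")[170:265,255:375];s=cv2.imread("pics/scene0.png")[215:330,315:400]
cv2.imwrite("pics/c0.png",np.hstack([cv2.resize(cv2.copyMakeBorder(t,0,20,0,0,0),None,fx=5,fy=5,interpolation=2)[:570,:600]]))
cv2.imwrite("pics/c1.png",cv2.resize(s,None,fx=5,fy=5,interpolation=2))
m=cv2.inRange(t,(150,150,150),(255,255,255))
n,_,st,c=cv2.connectedComponentsWithStats(m)
for i in range(1,n):
    if st[i,4]>8: print(c[i]+[255,170],st[i])
E
```

```text
[316.22159252 218.30490224] [  11    9   99   76 3529]
[334.38006231 246.39875389] [ 52  63  55  28 321]
[361.28947368 259.78571429] [ 87  82  33  13 266]
```

View pics/c0.png

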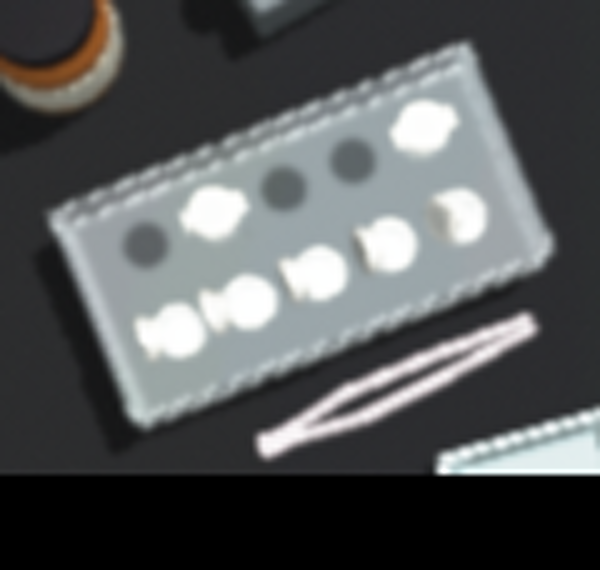

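View pics/c1.png

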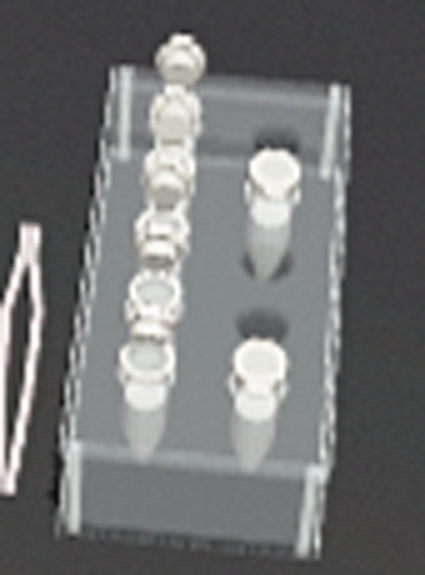

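Top crop (÷5, plus offset 255,170): shut caps of the far row at (214,212) and (424,127). Near-row tube mouths at (180,332), (248,302), (318,272), (390,243) and (462,215), with their lids standing up on the left (hinge) side. Next I compute the rack pose.

Run:
```python
from h import *
g=lambda u,v,z: onz("top",(255+(u+.5)/5-.5,170+(v+.5)/5-.5),z)
A=g(214,212,.068);B=g(424,127,.068)
M=np.array([g(*p,.064) for p in[(180,332),(248,302),(318,272),(390,243),(462,215)]])
print(A,B,np.linalg.norm(A-B),"should .09");print(M.round(4),np.linalg.norm(np.diff(M,axis=0),axis=1))
K=np.array([g(u,v,.05) for u,v in[(55,215),(468,45),(550,250),(140,425)]]);print("corners",K.round(4),K.mean(0))
src=np.array([[19,30],[19,-60],[-19,60],[-19,30],[-19,0],[-19,-30],[-19,-60]])/1e3
def fit(d,s):
    a=s-s.mean(0);b=d-d.mean(0);U,_,V=np.linalg.svd(a.T@b);R=(U@V).T
    return R,d.mean(0)-R@s.mean(0)
d=np.vstack([A,B,M])[:,:2]
R,t=fit(d,src);th=np.arctan2(R[1,0],R[0,0])
print(R,t,np.degrees(th),((src@R.T+t)-d).round(4))
for i in range(5):
    p=R@[-.019,.06-.03*i]+t;print(i+1,p.round(4))
# cross-check scene: shut caps (272,172),(258,362) far, crop/5 + (315,215)
P=np.array([[*(R@[.019,-.06]+t),.068],[*(R@[.019,.03]+t),.068]]);print((proj("scene",P)-[315,215])*5)
# tube 1 lid: hinge candidates
P=np.array([[*(R@[-.019,.0715-.03*i]+t),z] for i in range(5) for z in(.064,.092)]);
print(((proj("scene",P)-[315,215])*5).round(0).tolist());print(((proj("top",P)-[255,170])*5).round(0).tolist())
def tri(a,b):
    o1,d1=ray("top",a);o2,d2=ray("scene",b)
    s=np.linalg.lstsq(np.c_[d1,-d2],o2-o1,rcond=None)[0];p,q=o1+d1*s[0],o2+d2*s[1];return (p+q)/2,np.linalg.norm(p-q)
C=lambda u,v:(255+(u+.5)/5-.5,170+(v+.5)/5-.5)
S=lambda u,v:(315+(u+.5)/5-.5,215+(v+.5)/5-.5)
print(tri(C(424,127),S(272,172)),tri(C(214,212),S(258,362)))
# bystanders (top view), rough
for n,uv,z in(("reagent cap",(264,170),.095),("cap1",(309,145),.119),("cap2",(332,131),.119),("weight",(310,285),.035)):print(n,onz("top",uv,z))
```

```text
[0.51695898 0.10835168 0.068     ] [0.5508612  0.02534756 0.068     ] 0.08966071770391591 should .09
[[0.4697 0.1218 0.064 ]
 [0.4817 0.0949 0.064 ]
 [0.4936 0.0673 0.064 ]
 [0.5052 0.0387 0.064 ]
 [0.5163 0.0102 0.064 ]] [0.0293822  0.03014971 0.03076913 0.03066178]
corners [[ 0.5182  0.1732  0.05  ]
 [ 0.5875  0.0066  0.05  ]
 [ 0.5041 -0.026   0.05  ]
 [ 0.4336  0.1384  0.05  ]] [0.51085259 0.07305916 0.05      ]
[[ 0.9242936  -0.38168224]
 [ 0.38168224  0.9242936 ]] [0.51079363 0.07373038] 22.437923756568868 [[-0.0001  0.0004]
 [ 0.0004  0.0002]
 [ 0.0006  0.0001]
 [ 0.0001 -0.0007]
 [-0.0004 -0.0008]
 [-0.0005  0.    ]
 [-0.0002  0.0008]]
1 [0.4703 0.1219]
2 [0.4818 0.0942]
3 [0.4932 0.0665]
4 [0.5047 0.0387]
5 [0.5161 0.011 ]
[[257.86258444 367.32623901]
 [272.41946978 174.27244526]]
[[176.0, 92.0], [180.0, 38.0], [170.0, 150.0], [173.0, 96.0], [163.0, 210.0], [166.0, 156.0], [156.0, 273.0], [159.0, 219.0], [148.0, 338.0], [151.0, 285.0]]
[[151.0, 340.0], [146.0, 333.0], [221.0, 311.0], [218.0, 304.0], [291.0, 282.0], [290.0, 274.0], [361.0, 253.0], [363.0, 245.0], [431.0, 225.0], [435.0, 215.0]]
(array([0.54048403, 0.03178349, 0.15337122]), np.float64(0.01024979563885338)) (array([ 0.525001  ,  0.10911714, -0.03242298]), np.float64(0.013516353225249167))
reagent cap [0.59485153 0.1719799  0.095     ]
cap1 [0.63709888 0.08477253 0.119     ]
cap2 [0.66396561 0.04138765 0.119     ]
weight [0.37281204 0.08372867 0.035     ]
```

The rack pose fits to under 1 mm: centre (0.511, 0.074), yaw 22.4°. Now I close the gripper, line tool y up with rack -y, and arc round the base at z = 0.25.

Request:
step_arm --moves '[{"rz":-6.8,"gripper":-1},{"dx":51.7,"dy":-11,"gripper":-1},{"dx":51.7,"dy":-11,"gripper":-1},{"dx":51.7,"dy":-11,"gripper":-1},{"dx":51.7,"dy":-11,"gripper":-1},{"dx":51.7,"dy":-11,"gripper":-1},{"dx":48.7,"dy":-34,"gripper":-1},{"dx":48.7,"dy":-34,"gripper":-1},{"dx":48.7,"dy":-34,"gripper":-1},{"dx":48.7,"dy":-34,"gripper":-1},{"dx":48.7,"dy":-34,"gripper":-1},{"dx":22.8,"dy":-44.7,"gripper":-1},{"dx":22.8,"dy":-44.7,"gripper":-1},{"dx":22.8,"dy":-44.7,"gripper":-1},{"dx":22.8,"dy":-44.7,"gripper":-1},{"dx":22.8,"dy":-44.7,"gripper":-1},{"dx":-2.2,"dy":-47,"gripper":-1},{"dx":-2.2,"dy":-47,"gripper":-1},{"dx":-2.2,"dy":-47,"gripper":-1},{"dx":-2.2,"dy":-47,"gripper":-1}]'

```text
invalid input at $.moves[0]: expected keys rx, ry, rz, dx, dy, dz, gripper
```

```bash
cat > st.py <<'E'
from h import *
from scipy.spatial.transform import Rotation as Ro
o=r.get_obs();R=Ro.from_rotvec(o["orientation"]).as_matrix();p=o["tcp_pos"]
c,s=np.cos(np.radians(22.44)),np.sin(np.radians(22.44));d=p[:2]-[.5108,.0737]
print(o["clock"],p,"rack xy",c*d[0]+s*d[1],-s*d[0]+c*d[1],"tip z",p[2]-r.tcp_to_tips,r.tcp_to_tips,o["grip_width"],o["contact_force"]);print(R.round(4))
G=np.array([.5108+c*-.019-s*.115,.0737+s*-.019+c*.115,.12+r.tcp_to_tips]);print("tool delta to start above mm",(R.T@(G-p)*1e3).round(1))
E
python3 st.py
```

```text
0.1 [ 0.18168642 -0.64955953  0.25241216] rack xy -0.5802725712903646 -0.5428663197610543 tip z 0.23041216342467888 0.022 0.08534595879406015 [-0.03540133  0.42334766  0.20760244]
[[ 9.630e-01  2.694e-01 -6.000e-04]
 [ 2.694e-01 -9.630e-01  1.600e-03]
 [-2.000e-04 -1.700e-03 -1.000e+00]]
tool delta to start above mm [ 479.3 -719.6  111.6]
```

Request:
step_arm --moves '[{"rx":0,"ry":0,"rz":-6.8,"dx":0,"dy":0,"dz":0,"gripper":-1},{"rx":0,"ry":0,"rz":0,"dx":51.7,"dy":-11,"dz":0,"gripper":-1},{"rx":0,"ry":0,"rz":0,"dx":51.7,"dy":-11,"dz":0,"gripper":-1},{"rx":0,"ry":0,"rz":0,"dx":51.7,"dy":-11,"dz":0,"gripper":-1},{"rx":0,"ry":0,"rz":0,"dx":51.7,"dy":-11,"dz":0,"gripper":-1},{"rx":0,"ry":0,"rz":0,"dx":51.7,"dy":-11,"dz":0,"gripper":-1},{"rx":0,"ry":0,"rz":0,"dx":48.7,"dy":-34,"dz":0,"gripper":-1},{"rx":0,"ry":0,"rz":0,"dx":48.7,"dy":-34,"dz":0,"gripper":-1},{"rx":0,"ry":0,"rz":0,"dx":48.7,"dy":-34,"dz":0,"gripper":-1},{"rx":0,"ry":0,"rz":0,"dx":48.7,"dy":-34,"dz":0,"gripper":-1},{"rx":0,"ry":0,"rz":0,"dx":48.7,"dy":-34,"dz":0,"gripper":-1},{"rx":0,"ry":0,"rz":0,"dx":22.8,"dy":-44.7,"dz":0,"gripper":-1},{"rx":0,"ry":0,"rz":0,"dx":22.8,"dy":-44.7,"dz":0,"gripper":-1},{"rx":0,"ry":0,"rz":0,"dx":22.8,"dy":-44.7,"dz":0,"gripper":-1},{"rx":0,"ry":0,"rz":0,"dx":22.8,"dy":-44.7,"dz":0,"gripper":-1},{"rx":0,"ry":0,"rz":0,"dx":22.8,"dy":-44.7,"dz":0,"gripper":-1},{"rx":0,"ry":0,"rz":0,"dx":-2.2,"dy":-47,"dz":0,"gripper":-1},{"rx":0,"ry":0,"rz":0,"dx":-2.2,"dy":-47,"dz":0,"gripper":-1},{"rx":0,"ry":0,"rz":0,"dx":-2.2,"dy":-47,"dz":0,"gripper":-1},{"rx":0,"ry":0,"rz":0,"dx":-2.2,"dy":-47,"dz":0,"gripper":-1}]'

```text
clock: 2.6
tcp_pos: [0.4993, 0.1711, 0.2531]
orientation: [3.081, 0.611, -0.001]
contact_force: [1.3, -0.3, -0.0]
grip_width: 0.0
gripper_force: 0.0
```

```bash
python3 st.py
```

```text
2.6 [0.49929971 0.17106024 0.25305036] rack xy 0.026534453523244607 0.09437794083225455 tip z 0.23105036209939786 0.022 7.865386229502687e-06 [ 1.26076883 -0.32005519 -0.01080626]
[[ 9.244e-01  3.814e-01 -4.000e-04]
 [ 3.814e-01 -9.244e-01 -3.000e-04]
 [-5.000e-04  1.000e-04 -1.000e+00]]
tool delta to start above mm [-45.5 -20.6 111.1]
```

Request:
step_arm --moves '[{"rx":0,"ry":0,"rz":0,"dx":-15.2,"dy":-6.9,"dz":15,"gripper":-1},{"rx":0,"ry":0,"rz":0,"dx":-15.2,"dy":-6.9,"dz":25,"gripper":-1},{"rx":0,"ry":0,"rz":0,"dx":-15.1,"dy":-6.8,"dz":35,"gripper":-1},{"rx":0,"ry":0,"rz":0,"dx":0,"dy":0,"dz":36,"gripper":-1},{"rx":0,"ry":0,"rz":0,"dx":0,"dy":0,"dz":15,"gripper":-1},{"rx":0,"ry":0,"rz":0,"dx":0,"dy":0,"dz":0,"gripper":-1}]'

```text
clock: 3.35
tcp_pos: [0.4501, 0.1714, 0.1267]
orientation: [3.081, 0.611, -0.003]
contact_force: [0.6, 0.1, 0.5]
grip_width: 0.0001
gripper_force: 0.0
```

```bash
python3 st.py
python3 - <<'E'
from h import *
p=r.get_obs()["tcp_pos"];f=r.grab_frame("scene")
q=proj("scene",[[p[0],p[1],p[2]-.022],[p[0],p[1],p[2]-.035]]);print(q)
x,y=q[0].astype(int);x0,y0=max(x-70,0),max(y-70,0)
im=cv2.resize(f[y0:y0+110,x0:x0+130],None,fx=5,fy=5,interpolation=2)
for i,k in enumerate(q): cv2.circle(im,tuple(int(v) for v in (k-[x0,y0])*5),4,((0,255,0),(0,0,255))[i],-1)
cv2.imwrite("pics/t0.png",im)
E
```

```text
3.35 [0.45009669 0.17144927 0.12674828] rack xy -0.01879440597465607 0.11351907741309289 tip z 0.10474828355924784 0.022 7.607119221179894e-05 [0.61865388 0.14201066 0.53014036]
[[ 9.244e-01  3.815e-01 -1.700e-03]
 [ 3.815e-01 -9.244e-01 -6.000e-04]
 [-1.800e-03 -1.000e-04 -1.000e+00]]
tool delta to start above mm [ -0.2  -1.5 -15.3]
[[353.1032755  202.24436243]
 [352.76828258 207.39646295]]
```

View pics/t0.png

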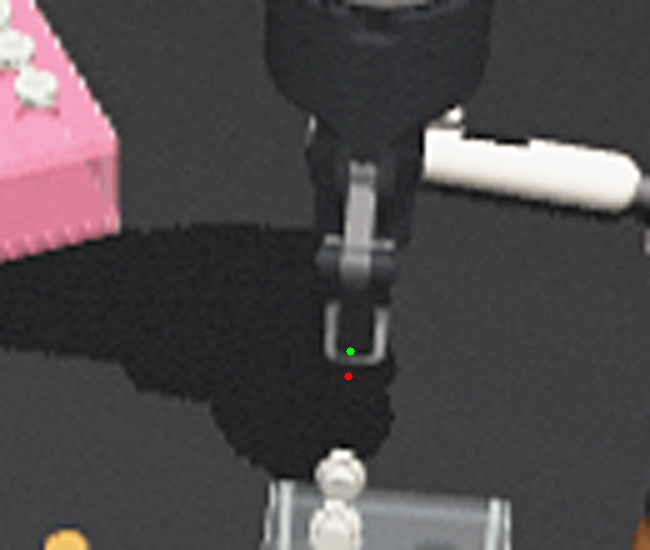

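The tip sits where the 22 mm offset predicts: green dot at (350,352), visible tip edge at about (355,362). It is in line with lid 1 at (340,475). I descend to tip z = 69 mm and start the sweep.

Request:
step_arm --moves '[{"rx":0,"ry":0,"rz":0,"dx":0,"dy":0,"dz":15,"gripper":-1},{"rx":0,"ry":0,"rz":0,"dx":0,"dy":0,"dz":15,"gripper":-1},{"rx":0,"ry":0,"rz":0,"dx":0,"dy":0,"dz":5.7,"gripper":-1},{"rx":0,"ry":0,"rz":0,"dx":0,"dy":0,"dz":0,"gripper":-1},{"rx":0,"ry":0,"rz":0,"dx":0,"dy":6,"dz":0,"gripper":-1},{"rx":0,"ry":0,"rz":0,"dx":0,"dy":6,"dz":0,"gripper":-1},{"rx":0,"ry":0,"rz":0,"dx":0,"dy":6,"dz":0,"gripper":-1},{"rx":0,"ry":0,"rz":0,"dx":0,"dy":6,"dz":0,"gripper":-1},{"rx":0,"ry":0,"rz":0,"dx":0,"dy":6,"dz":0,"gripper":-1},{"rx":0,"ry":0,"rz":0,"dx":0,"dy":6,"dz":0,"gripper":-1},{"rx":0,"ry":0,"rz":0,"dx":0,"dy":6,"dz":0,"gripper":-1},{"rx":0,"ry":0,"rz":0,"dx":0,"dy":6,"dz":0,"gripper":-1}]'

```text
clock: 4.9
tcp_pos: [0.4689, 0.1268, 0.0916]
orientation: [3.082, 0.611, 0.0]
contact_force: [-0.9, 0.5, -0.2]
grip_width: -0.0004
gripper_force: 0.1
```

```bash
python3 st.py
python3 - <<'E'
from h import *
f=r.grab_frame("scene")
cv2.imwrite("pics/t1.png",cv2.resize(f[190:330,300:420],None,fx=4,fy=4,interpolation=2))
E
```

```text
4.9 [0.46886788 0.12684497 0.09158456] rack xy -0.018470735982317295 0.06512696713134442 tip z 0.06958456131187202 0.022 -0.0004232675996665901 [-0.86860572  0.48117332 -0.19786787]
[[ 9.244e-01  3.815e-01  0.000e+00]
 [ 3.815e-01 -9.244e-01 -1.000e-04]
 [-0.000e+00  1.000e-04 -1.000e+00]]
tool delta to start above mm [ -0.5 -49.9 -50.4]
```

View pics/t1.png

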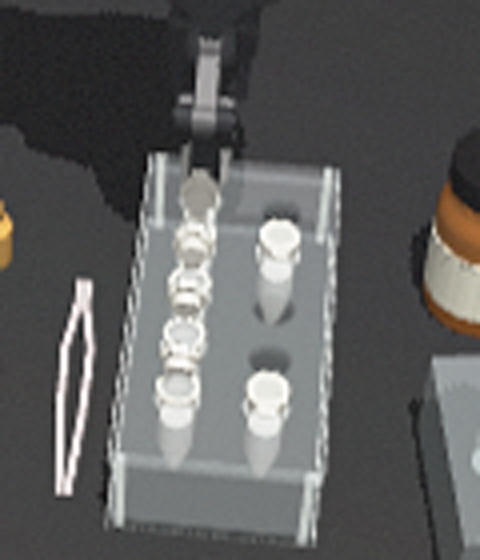

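At (200,195) lid 1 is folding under the fingertip. Contact force is about 1 N and the rack is in place, so I carry on.

Request:
step_arm --moves '[{"rx":0,"ry":0,"rz":0,"dx":0,"dy":6,"dz":0.3,"gripper":-1},{"rx":0,"ry":0,"rz":0,"dx":0,"dy":6,"dz":0.3,"gripper":-1},{"rx":0,"ry":0,"rz":0,"dx":0,"dy":6,"dz":0,"gripper":-1},{"rx":0,"ry":0,"rz":0,"dx":0,"dy":6,"dz":0,"gripper":-1},{"rx":0,"ry":0,"rz":0,"dx":0,"dy":6,"dz":0,"gripper":-1},{"rx":0,"ry":0,"rz":0,"dx":0,"dy":6,"dz":0,"gripper":-1},{"rx":0,"ry":0,"rz":0,"dx":0,"dy":6,"dz":0,"gripper":-1},{"rx":0,"ry":0,"rz":0,"dx":0,"dy":6,"dz":0,"gripper":-1}]'

```text
clock: 5.95
tcp_pos: [0.487, 0.0828, 0.091]
orientation: [-3.081, -0.611, 0.0]
contact_force: [-0.4, 1.6, 0.3]
grip_width: 0.0002
gripper_force: 0.5
```

```bash
python3 st.py
python3 - <<'E'
from h import *
f=r.grab_frame("scene")
cv2.imwrite("pics/t2.png",cv2.resize(f[190:330,300:420],None,fx=4,fy=4,interpolation=2))
E
```

```text
5.95 [0.48704841 0.08275571 0.0909929 ] rack xy -0.01849640377164977 0.017436363214087137 tip z 0.06899290466582436 0.022 0.0001978462858201914 [-0.39524194  1.6026611   0.26574628]
[[ 9.243e-01  3.817e-01 -1.000e-04]
 [ 3.817e-01 -9.243e-01  2.000e-04]
 [-0.000e+00 -2.000e-04 -1.000e+00]]
tool delta to start above mm [ -0.5 -97.6 -51. ]
```

View pics/t2.png

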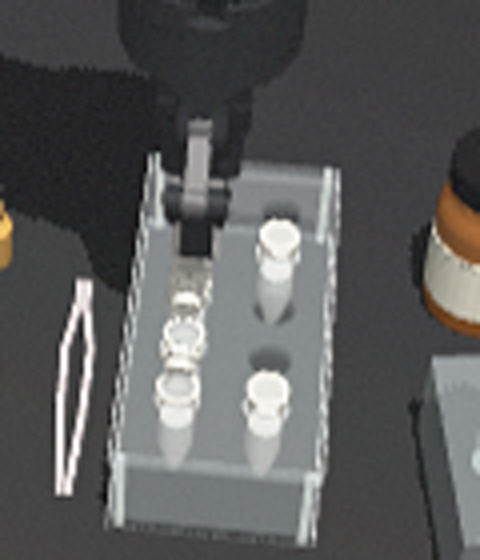

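The fingertip is at (192,265), lids 1 and 2 have been swept and the rack has not moved. I run the sweep on to the end.

Request:
step_arm --moves '[{"rx":0,"ry":0,"rz":0,"dx":0,"dy":6,"dz":0,"gripper":-1},{"rx":0,"ry":0,"rz":0,"dx":0,"dy":6,"dz":0,"gripper":-1},{"rx":0,"ry":0,"rz":0,"dx":0,"dy":6,"dz":0,"gripper":-1},{"rx":0,"ry":0,"rz":0,"dx":0,"dy":6,"dz":0,"gripper":-1},{"rx":0,"ry":0,"rz":0,"dx":0,"dy":6,"dz":0,"gripper":-1},{"rx":0,"ry":0,"rz":0,"dx":0,"dy":6,"dz":0,"gripper":-1},{"rx":0,"ry":0,"rz":0,"dx":0,"dy":6,"dz":0,"gripper":-1},{"rx":0,"ry":0,"rz":0,"dx":0,"dy":6,"dz":0,"gripper":-1},{"rx":0,"ry":0,"rz":0,"dx":0,"dy":6,"dz":0,"gripper":-1},{"rx":0,"ry":0,"rz":0,"dx":0,"dy":6,"dz":0,"gripper":-1},{"rx":0,"ry":0,"rz":0,"dx":0,"dy":6,"dz":0,"gripper":-1},{"rx":0,"ry":0,"rz":0,"dx":0,"dy":6,"dz":0,"gripper":-1},{"rx":0,"ry":0,"rz":0,"dx":0,"dy":6,"dz":0,"gripper":-1},{"rx":0,"ry":0,"rz":0,"dx":0,"dy":6,"dz":0,"gripper":-1},{"rx":0,"ry":0,"rz":0,"dx":0,"dy":6,"dz":0,"gripper":-1},{"rx":0,"ry":0,"rz":0,"dx":0,"dy":6,"dz":0,"gripper":-1},{"rx":0,"ry":0,"rz":0,"dx":0,"dy":6,"dz":0,"gripper":-1},{"rx":0,"ry":0,"rz":0,"dx":0,"dy":6,"dz":0,"gripper":-1},{"rx":0,"ry":0,"rz":0,"dx":0,"dy":6,"dz":0,"gripper":-1},{"rx":0,"ry":0,"rz":0,"dx":0,"dy":6,"dz":0,"gripper":-1}]'

```text
clock: 8.5
tcp_pos: [0.533, -0.0284, 0.091]
orientation: [3.082, 0.611, 0.0]
contact_force: [0.4, -0.8, -0.1]
grip_width: 0.0
gripper_force: 0.0
```

Request:
step_arm --moves '[{"rx":0,"ry":0,"rz":0,"dx":0,"dy":10,"dz":-20,"gripper":-1},{"rx":0,"ry":0,"rz":0,"dx":0,"dy":25,"dz":-50,"gripper":-1},{"rx":0,"ry":0,"rz":0,"dx":0,"dy":40,"dz":-40,"gripper":-1},{"rx":0,"ry":0,"rz":0,"dx":0,"dy":55,"dz":0,"gripper":-1},{"rx":0,"ry":0,"rz":0,"dx":0,"dy":50,"dz":0,"gripper":-1},{"rx":0,"ry":0,"rz":0,"dx":0,"dy":0,"dz":0,"gripper":-1},{"rx":0,"ry":0,"rz":0,"dx":0,"dy":0,"dz":0,"gripper":-1}]'

```text
clock: 9.38
tcp_pos: [0.6012, -0.1939, 0.2006]
orientation: [-3.081, -0.611, 0.001]
contact_force: [-0.4, -0.6, -0.0]
grip_width: -0.0
gripper_force: 0.0
```

```bash
python3 st.py
python3 - <<'E'
from h import *
f=r.grab_frame("scene");t=r.grab_frame("top")
a=cv2.resize(f[215:330,315:400],None,fx=4,fy=4,interpolation=2);b=cv2.resize(t[170:265,255:345],None,fx=4.2,fy=4.2,interpolation=2)
h=max(a.shape[0],b.shape[0]);P=lambda x:cv2.copyMakeBorder(x,0,h-x.shape[0],0,0,0)
cv2.imwrite("pics/e.png",np.hstack([P(a),P(b)]))
E
```

```text
9.375 [ 0.60116672 -0.19387476  0.20058826] rack xy -0.01861337009315546 -0.2818083365092263 tip z 0.17858825632380287 0.022 -7.952116898273016e-06 [-0.39937669 -0.57337544 -0.0146891 ]
[[ 9.243e-01  3.817e-01 -8.000e-04]
 [ 3.817e-01 -9.243e-01  9.000e-04]
 [-4.000e-04 -1.100e-03 -1.000e+00]]
tool delta to start above mm [  -0.4 -396.7   59. ]
```

View pics/e.png

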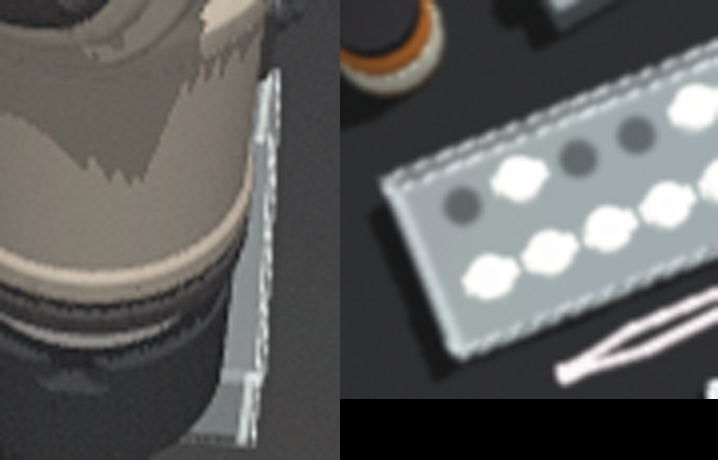

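In the top crop, lids 1–4 show the shut outline (disc plus two tabs), like the far-row caps, and the rack has not moved. Lid 5 is cut off, so I back the arm away and check it.

Request:
step_arm --moves '[{"rx":0,"ry":0,"rz":0,"dx":-40,"dy":40,"dz":0,"gripper":-1},{"rx":0,"ry":0,"rz":0,"dx":-40,"dy":45,"dz":0,"gripper":-1},{"rx":0,"ry":0,"rz":0,"dx":-40,"dy":45,"dz":0,"gripper":-1},{"rx":0,"ry":0,"rz":0,"dx":-40,"dy":45,"dz":0,"gripper":-1},{"rx":0,"ry":0,"rz":0,"dx":-40,"dy":40,"dz":0,"gripper":-1},{"rx":0,"ry":0,"rz":0,"dx":-40,"dy":30,"dz":0,"gripper":-1},{"rx":0,"ry":0,"rz":0,"dx":0,"dy":0,"dz":0,"gripper":-1},{"rx":0,"ry":0,"rz":0,"dx":0,"dy":0,"dz":0,"gripper":-1}]'

```text
clock: 10.48
tcp_pos: [0.4741, -0.5107, 0.201]
orientation: [-3.08, -0.613, -0.001]
contact_force: [0.1, 1.1, 0.0]
grip_width: -0.0004
gripper_force: 0.0
```

Run:
```python
from h import *
f=r.grab_frame("scene");t=r.grab_frame("top")
a=cv2.resize(f[215:330,315:400],None,fx=4,fy=4,interpolation=2);b=cv2.resize(t[170:265,260:370],None,fx=4,fy=4,interpolation=2)
h=max(a.shape[0],b.shape[0]);P=lambda x:cv2.copyMakeBorder(x,0,h-x.shape[0],0,0,0)
cv2.imwrite("pics/e2.png",np.hstack([P(a),P(b)]))
```

```text
(no output)
```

View pics/e2.png

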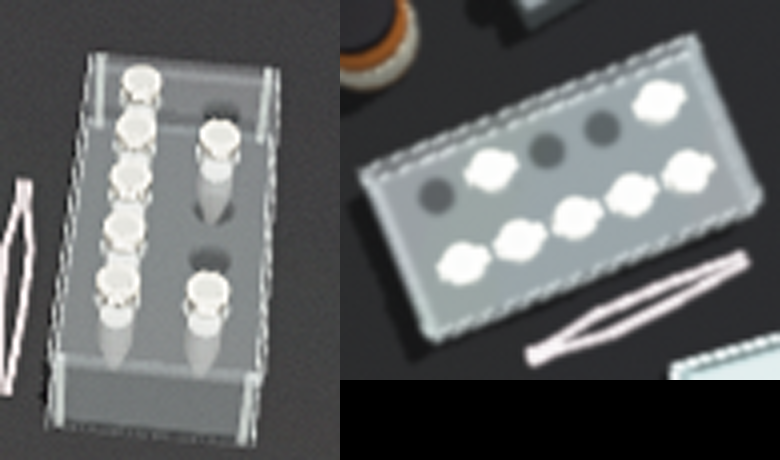

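All five lids look shut in both views, matching the far-row shut caps, and the rack and forceps have not moved.

```bash
python3 -c "
from bench import r
print(r.hand_in())"
```

```text
the job is handed in; nothing more can be done
None
```

I swept the five near-row lids shut in order from the left and handed the job in at about 10.5 s; both cameras show all five lids flush and the rack unmoved, but the hand-in returned no verdict.

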